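# Ease the spring clip off the gear stand's rod with the wedge

## Task

Take the wedge (the tool with the square handle, not the round drift) from the tool rest, slide its blade down under the bow of the spring clip, between bow and rod, and ease the clip off the rod until the rod no longer stands in the clip's legs; leave the clip lying on top of the stand. Then hang the wedge back where it came from on the rest. Touch the clip only with the wedge, and leave the drift, the two gears and the mouse alone.

Things in the scene. Friction and masses are not known exactly. Their poses are not given: they have to be found in the camera images.
- rod (a point): Point on the axis of the fixed upright steel rod (24 mm diameter, top 17 mm above this point), at the height of the clip's wire, 83 mm above the table. x axis: level, along the stand, the way the clip comes off (in every start within 30 deg of the robot's left, +y); z up.
- stand: Fixed grey stand holding the rod; origin on the table under the rod, axes as the rod's. Two upright aluminium cheeks, tops 80 mm above the table, run along x from -50 to +120 mm; each is 20 mm thick, with a 40 mm wide slot between them, open above. In the slot a pinion (36 mm across) round the rod's foot reaches up to 24 mm above the table.
- clip_mid (a point): Spring clip, hairpin of 6 mm dark steel wire, 63 x 60 mm, loose, flat on the cheek tops. Point where the rod's axis passes when on, wire mid-height; x points to the closed end (bow). Sprung legs pass the rod, pinch in (18 mm) 10 mm behind its axis, flare to tips 22 mm behind. Pushed along x (about 5 N) legs spread; grip ends after 10 to 20 mm, then it slides freely.
- clip_bow (a point): Middle of the bow, the straight cross wire closing the clip, 35 mm along x from clip_mid. With the clip on, the open space between rod and bow is 20 mm along x and 48 mm across: the wedge goes down there.
- wedge_grip (a point): Centre of the wedge's square wooden handle (24 x 24 mm, 48 mm tall, upright): grasp here from above. Under it a steel cross plate (34 mm along x, 84 along y, 8 thick, underside 32 mm below this point) by which it hangs on the rest, then the blade. Its x axis starts within 25 deg of the robot's left (+y). About 0.25 kg.
- wedge_tip (a point): Middle of the blade's lower end, 15 mm in -x and 100 mm below wedge_grip, same axes. Blade 18 mm wide along y. Its -x face is flat and upright, 17 mm in -x from wedge_grip; its +x face slopes: 4 mm thick at the tip, 34 mm thick 68 mm higher. Flat face goes towards the rod, slope towards the bow, so wedge x along rod x.
- rest_top (a point): Middle of the fixed tool rest at its rail tops, 85 mm above the table. Two steel rails along its x axis (200 mm long, 14 wide, 56 mm open between, nothing in between but the base). The wedge hangs at x = +50 or -50 mm, the drift at the other, y = 0, axes parallel to the rest's, cross plates on the rails (wedge_grip 32 mm above the rail tops).
- drift_grip (a point): Bystander: the drift, round turned wooden handle (up to 32 mm across), cross plate and round 14 mm bar, hanging in the other place of the rest. Point in the middle of its handle.
- hub_gear: Bystander: hollow steel gear, 78 mm across, 34 mm tall, on the table beyond the work; origin at its underside.
- cluster_gear: Bystander: steel gear 98 mm across with a pinion and shaft stub on top, 84 mm tall; origin at its underside.
- mouse: Bystander: computer mouse, 105 x 58 x 32 mm; origin at its underside.

How it is judged:
On the way, in this order (a step that is already met when the one before it is completed fails the run):
1. the wedge's tip is down between the rod and the bow, below the wire, with the clip still on the rod (z of wedge_tip in the frame of rod below -0.006 m and x of wedge_tip in the frame of rod above 0.008 m and x of wedge_tip in the frame of clip_mid below 0.036 m and y of wedge_tip in the frame of clip_mid between -0.024 and 0.024 m and x of clip_mid in the frame of rod below 0.01 m), for 0.05 s.
2. the clip is off the rod (30 mm or more from where it gripped) with the wedge still down inside its bow (x of clip_mid in the frame of rod above 0.03 m and z of wedge_tip in the frame of rod below -0.006 m and x of wedge_tip in the frame of clip_mid between -0.03 and 0.036 m), for 0.1 s.
At the end, for the whole second after the job is handed in: The clip lies still, flat on the cheek tops (8 mm), 30 to 95 mm along the stand from where it gripped and within 25 mm sideways. The wedge hangs still and upright (10 deg) on the rails, its handle within 25 mm of where it started (20 mm across the rails, 8 mm in height) (x of clip_mid in the frame of rod between 0.03 and 0.095 m and y of clip_mid in the frame of rod between -0.025 and 0.025 m and z of clip_mid in the frame of rod between -0.008 and 0.008 m and linear speed of each of clip, wedge below 0.02 m/s and z of wedge_grip in the frame of rest_top between 0.024 and 0.04 m and y of wedge_grip in the frame of rest_top between -0.02 and 0.02 m and distance of wedge_grip from where it was at the start of the episode below 0.025 m and angle between wedge_grip's own z axis and vertical below 0.17 rad); the robot touches nothing.
It fails at once if the fingers touch the clip (contact force between the fingers and clip above 1 N).
It fails at once if the drift is moved more than 20 mm (distance of drift_grip from where it was at the start of the episode above 0.02 m).
It fails at once if the hub gear is moved more than 20 mm (distance of hub_gear from where it was at the start of the episode above 0.02 m).
It fails at once if the cluster gear is moved more than 20 mm (distance of cluster_gear from where it was at the start of the episode above 0.02 m).
It fails at once if the mouse is moved more than 20 mm (distance of mouse from where it was at the start of the episode above 0.02 m).
It also fails if it takes over 48 s, if anything falls off the work surface, if the arm or the gripper's body presses on something with over 40 N, if the wrist force passes 120 N, or if a joint passes its speed limit or range.

## Robot

A 7-joint arm with a two-finger parallel gripper is mounted at the origin on the work surface. World frame = base frame: x ahead of the robot, y to its left, z up, the work surface at z = 0. Lengths are in m, angles in rad, forces in N, time in s.
With the tool pointing down it reaches from about 0.425 to 0.875 m from the base axis. Payload 4.7 kg.
Tool frame: the origin (TCP) lies between the finger pads; the fingertips stand 14 mm ahead of it and the grasp point (between the pads) lies 5 mm behind it; z points along the fingers, y is the line along which they close (so a half turn about z gives the same grasp; the last joint's range is limited). The gripper opens to 87 mm and grips with 3 to 60 N. Pads are 19 mm wide; open, the fingers measure 117 mm over their backs; the gripper's body (75 mm by 190 mm) begins 51 mm behind the grasp point.
Start: joints at [1.146, 0.321, -0.07, 1.45, 0.023, 1.371, -0.057], TCP at [0.276, -0.588, 0.237] pointing down, gripper open.
Joint ranges: [-2.86, 2.86], [-0.3, 2.09], [-1.38, 1.24], [0.06, 2.45], [-1.56, 4.7], [0.09, 2.05], [-2.69, 2.69]. Speed limits (rad/s): [2.57, 2.57, 3.14, 3.14, 3.14, 3.14, 3.14].

## Interface

Orientations are given as a rotation vector (axis times angle).
In Python, from bench import get_state, get_image, camera_params, close_job gives the robot as it stands. The module is installed in compiled form; this text tells all that it offers.
- The arm moves only by the tool arm_command, never from a script. Its argument "motion" is a list of rows, each a list of 5 numbers: the finger opening in mm, from 0 to 87, then the shift along the tool's x, y, z in mm, then the turn about the tool's z in degrees. In form: [[gripper, x, y, z, spin], ...]. A call has 1 to 5 rows; each row is the pose to reach, as a shift and turn from the pose commanded when the call began, along the tool's axes at that moment; what a row does not reach only later rows make up. A row lasts 1/12 s, in which the tool goes at most 41.7 mm and 7.16 degrees, less where a joint would pass 70% of its speed; a pose out of reach is approached as far as the arm can. A call with a gripper value outside its range is refused whole. The fingers move at their own pace and stop on an object; "newtons" is the grip in N (left out, the last holds). Time passes only in rows, so rows that repeat a pose let the fingers close. It gives the time, the measured TCP pose, the force, the opening and the grip force at its end, in the units of the state.
- get_state(): the state, without advancing time (a new reading comes with each control period).
- get_image(name): name is "scene" or "side" or "wrist"; returns (picture, depth): 384x512x3 uint8, red, green, blue; 384x512 float32, m along the optical axis (not along the pixel's ray), 0 where there is no reading.
- camera_params(name): a dict with "intrinsics" (3x3 intrinsics, pixels), "extrinsics" (4x4, takes a point from camera to world coordinates). Camera axes: x right, y down, z forward; pixel columns grow to the right and rows downward; lengths in m; the calibration is good to about 2 mm. A picture is of the moment at which its call begins: read the wrist's pose just before it. camera_params takes no time and is no camera call; for the wrist camera it gives the pose at the moment of the call.
- close_job(): hands the job in; it is judged then, once.
The state is a dict: "time": time; "joint_positions": joint angles; "qd": joint speeds; "joint_torque": joint torques, N m; "position": TCP position; "tool_rot": TCP orientation; "ft_force": force on the tool from outside, world axes, zero at the start; "torque": the same for the moment, N m; "grip_width": opening from 0.0 (shut) to 1.0 (fully open); "grip_force": force on a finger pad.
Only numpy, scipy, OpenCV 4.12 (cv2) and the standard library are available. Lean on these libraries where they do the work, as an engineer would, in place of code of your own. Each camera call takes 0.05 s, during which the arm holds its last target. There are 200 camera calls.

## Working session

There is one attempt and no reset: what is moved stays moved. The work goes in short steps, Python scripts to look and compute and a tool call to move; the robot and the scene stay as the last step left them, time stands still between calls to the robot, and variables do not carry over. Pictures are saved under pics/ and viewed, at most 10 in all, crops included, and the job is handed in when it is done.

Besides the shell and the picture viewer there is one more tool, called after "Call:" by a JSON object that holds its "fn" and its "kwargs", one argument or row to a line. arm_command: Moves the arm, as the interface text tells. Its arguments: {"type":"object","properties":{"motion":{"type":"array"},"newtons":{"type":"number"}},"required":["motion"]}

```bash
mkdir -p pics; ls; cat > h.py <<'E'
import numpy as np, cv2
from bench import *
def snap(n,f=None):
    p=camera_params(n); im,d=get_image(n)
    np.savez('%s.npz'%(f or n),im=im,d=d,K=p['intrinsics'],T=p['extrinsics'])
    if f: cv2.imwrite('pics/%s.png'%f,im[:,:,::-1])
    return im,d,np.array(p['intrinsics']),np.array(p['extrinsics'])
def load(f):
    z=np.load('%s.npz'%f); return z['im'],z['d'],z['K'],z['T']
def cloud(d,K,T):
    v,u=np.mgrid[:d.shape[0],:d.shape[1]]
    P=np.stack([(u-K[0,2])/K[0,0]*d,(v-K[1,2])/K[1,1]*d,d],-1)
    return P@T[:3,:3].T+T[:3,3]
def ray(u,v,K,T,z):
    r=T[:3,:3]@np.array([(u-K[0,2])/K[0,0],(v-K[1,2])/K[1,1],1]); return T[:3,3]+r*(z-T[2,3])/r[2]
def pix(P,K,T):
    c=T[:3,:3].T@(np.array(P)-T[:3,3]); return (K@c/c[2])[:2]
E
python3 - <<'E'
from h import *
s=get_state(); print(s)
for n in("scene","side"):
    im,d,K,T=snap(n,n+'0'); print(n,K,T)
a=load('scene0')[0];b=load('side0')[0]
cv2.imwrite('pics/both.png',np.hstack([a,b])[:,:,::-1][:, :])
E
```

```text
pics
{'time': 0.0, 'joint_positions': array([ 1.146094  ,  0.32179641, -0.07008665,  1.4516489 ,  0.02259248,
        1.37077621, -0.0568935 ]), 'qd': array([-0.00102294, -0.0004577 ,  0.00148112,  0.00073013, -0.00068425,
        0.00058512, -0.00160787]), 'joint_torque': array([-8.51415225e-04, -4.91293252e+01, -4.04530624e-01, -3.12525594e+01,
       -6.39201910e-02,  4.37994674e-02,  1.76368476e-04]), 'position': array([ 0.27590001, -0.58797813,  0.23549185]), 'tool_rot': array([-3.06453570e+00, -6.83422246e-01,  7.64084826e-04]), 'ft_force': array([1.02060918, 0.27552022, 0.57762936]), 'torque': array([-0.00626055,  0.00413527, -0.00964144]), 'grip_force': 0.0, 'grip_width': 0.9998200975376776}
scene [[493.98143897   0.         256.68884953]
 [  0.         493.98143897 195.0729092 ]
 [  0.           0.           1.        ]] [[-0.82078259  0.4467236  -0.35602524  0.95574543]
 [ 0.57104345  0.62527201 -0.53192509  0.55592823]
 [-0.01501088 -0.63990073 -0.76831096  0.89799639]
 [ 0.          0.          0.          1.        ]]
side [[359.26799075   0.         252.51974621]
 [  0.         359.26799075 183.36990831]
 [  0.           0.           1.        ]] [[-0.99875165 -0.02490179  0.04330165  0.56977453]
 [-0.0491569   0.64396807 -0.7634715   0.54700337]
 [-0.00887307 -0.764647   -0.64438827  0.54757249]
 [ 0.          0.          0.          1.        ]]
```

View pics/scene0.png

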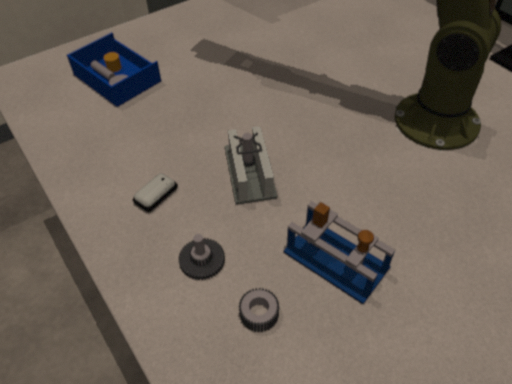

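View pics/side0.png

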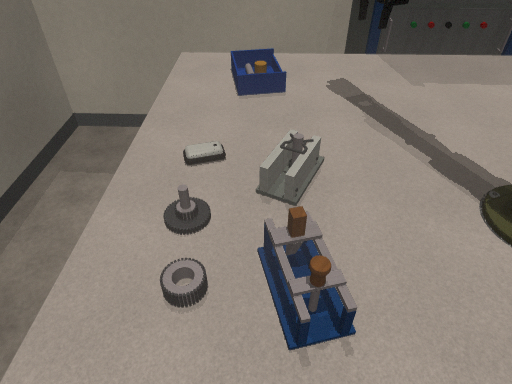

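The scene view shows the square wedge handle at about (320,215), the round drift at (366,240), the stand with clip around (248,150), and gears and mouse further left. The side view agrees: wedge at (297,220), drift at (319,268), rod at (297,140).

```bash
cat > m.py <<'E'
from h import *
for n in('scene0','side0'):
    im,d,K,T=load(n); P=cloud(d,K,T)
    hsv=cv2.cvtColor(im,cv2.COLOR_RGB2HSV)
    X,Y,Z=P[...,0],P[...,1],P[...,2]
    br=(hsv[...,0]<20)&(hsv[...,1]>120)&(Z>.12)&(d>0)&(X<.9)
    k,l,st,c=cv2.connectedComponentsWithStats(br.astype(np.uint8))
    for i in range(1,k):
        if st[i,4]>30:
            q=P[l==i]; t=q[q[:,2]>np.percentile(q[:,2],95)-.006]
            r=cv2.minAreaRect((t[:,:2]*1000).astype(np.float32)); print(n,'brown',c[i],t.mean(0).round(4),[np.round(a) for a in r],len(t))
    def rects(name,m):
        k,l,st,c=cv2.connectedComponentsWithStats(m.astype(np.uint8))
        for i in range(1,k):
            if st[i,4]>60:
                r=cv2.minAreaRect((P[l==i][:,:2]*1000).astype(np.float32)); print(n,name,c[i].round(),st[i,4],P[l==i].mean(0).round(3),[np.round(a,1) for a in r])
    rects('z80-100',(Z>.072)&(Z<.105)&(d>0)&(X<.9)&(X>.1)&(abs(Y)<.6))
E
python3 m.py
```

```text
scene0 brown [320.95336788 211.39378238] [0.5218 0.1331 0.1401] [array([521., 133.]), array([25., 23.]), np.float64(17.0)] 119
scene0 brown [365.1185567  237.43298969] [0.4942 0.2286 0.135 ] [array([494., 228.]), array([29., 27.]), np.float64(16.0)] 165
scene0 z80-100 [249. 153.] 1196 [ 0.518 -0.125  0.081] [array([ 517.3, -126.3]), array([175.6,  80.3]), np.float64(65.2)]
scene0 z80-100 [311. 206.] 64 [0.501 0.082 0.082] [array([500.3,  81.8]), array([15.3, 18.1]), np.float64(37.2)]
scene0 z80-100 [341. 243.] 1842 [0.516 0.191 0.087] [array([506.7, 179.7]), array([ 87.2, 200.6]), np.float64(15.9)]
scene0 z80-100 [198. 239.] 94 [0.74  0.017 0.082] [array([738.6,  14.9]), array([20.2, 19.2]), np.float64(6.6)]
side0 brown [297.44871795 212.72435897] [0.5217 0.1333 0.1398] [array([522., 132.]), array([23., 24.]), np.float64(14.0)] 150
side0 brown [319.76744186 265.49418605] [0.4941 0.23   0.1343] [array([494., 229.]), array([28., 28.]), np.float64(2.0)] 301
side0 z80-100 [292. 152.] 1126 [ 0.518 -0.121  0.081] [array([ 518.4, -125.9]), array([171.6,  80.8]), np.float64(65.1)]
side0 z80-100 [182. 189.] 92 [0.739 0.018 0.081] [array([739.7,  16.1]), array([19. , 19.2]), np.float64(6.2)]
side0 z80-100 [307. 267.] 3042 [0.507 0.196 0.087] [array([507.5, 179.8]), array([ 84.6, 201. ]), np.float64(16.3)]
```

Call:
{"fn": "arm_command", "kwargs": {
  "motion": [
    [87,28,-26,-12,2],
    [87,56,-52,-24,4],
    [87,84,-78,-36,6],
    [87,112,-104,-48,8],
    [87,140,-130,-60,9]
  ]
}}

```text
time: 0.52
position: [0.3479, -0.4093, 0.2966]
tool_rot: [-3.11, -0.438, 0.001]
ft_force: [1.5, 0.1, 1.5]
grip_width: 1.001
grip_force: 0.0
```

```bash
cat >> h.py <<'E'
from scipy.spatial.transform import Rotation as R
def togo(p,yaw):
    "shift (mm, tool axes) and spin (deg) taking TCP to p with tool y axis along yaw (deg, mod 180)"
    s=get_state(); M=R.from_rotvec(s['tool_rot']).as_matrix()
    cur=np.degrees(np.arctan2(M[1,1],M[0,1]))
    return (M.T@(np.array(p)-s['position'])*1000).round(1), -((yaw-cur+90)%180-90), 'tilt',M[:,2].round(3),'t',s['time']
E
python3 -c "
from h import *
print(get_state()['position'],togo((.45,-.17,.3),106))"
```

```text
[ 0.34786195 -0.40933337  0.29655433] (array([ 164.3, -201.8,   -3.4]), np.float64(0.036544074503240154), 'tilt', array([-0.001,  0.001, -1.   ]), 't', 0.5167)
```

Call:
{"fn": "arm_command", "kwargs": {
  "motion": [
    [87,25,-31,0,0],
    [87,50,-62,0,0],
    [87,75,-93,0,0],
    [87,100,-124,0,0],
    [87,120,-148,0,0]
  ]
}}

```text
time: 0.93
position: [0.4226, -0.2321, 0.2965]
tool_rot: [-3.11, -0.445, -0.0]
ft_force: [0.8, -0.1, -1.2]
grip_width: 1.001
grip_force: 0.0
```

Call:
{"fn": "arm_command", "kwargs": {
  "motion": [
    [87,22,-27,0,0],
    [87,44,-54,-3,0],
    [87,44,-54,-3,0],
    [87,44,-54,-3,0]
  ]
}}

```text
time: 1.27
position: [0.4497, -0.1693, 0.2996]
tool_rot: [3.109, 0.449, -0.0]
ft_force: [0.0, -0.1, -0.3]
grip_width: 0.996
grip_force: 0.0
```

```bash
python3 - <<'E'
from h import *
print(get_state()['position'])
im,d,K,T=snap('wrist','w1'); print(T.round(3)); print(pix((.5033,-.1577,.1),K,T),pix((.518,-.1261,.083),K,T))
E
```

```text
[ 0.44968177 -0.16930384  0.29955353]
[[ 0.283 -0.929 -0.24   0.515]
 [-0.959 -0.274 -0.072 -0.149]
 [ 0.001  0.251 -0.968  0.448]
 [ 0.     0.     0.     1.   ]]
[259.28267407 124.69435674] [235.98281737 103.23198798]
```

View pics/w1.png

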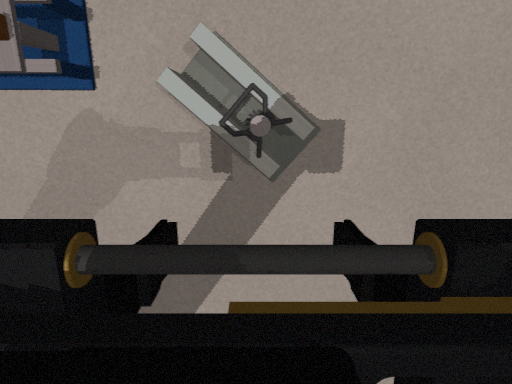

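The wrist view shows the rod top at (260,125) and the bow's middle at about (238,104), both within 2 px of where my estimates project. The blue rest is at upper left. Next I go over the wedge.

```bash
python3 - <<'E'
from h import *
im,d,K,T=load('w1'); print(ray(260,125,K,T,.1),ray(238,104.5,K,T,.083)); print(togo((.5213,.1328,.22),106.1))
E
```

```text
[ 0.50320864 -0.158547    0.1       ] [ 0.51731737 -0.12865589  0.083     ]
(array([ 154.6, -271.8,   79.1]), np.float64(0.13591399857904207), 'tilt', array([-0.001, -0.001, -1.   ]), 't', 1.3167)
```

Call:
{"fn": "arm_command", "kwargs": {
  "motion": [
    [87,18,-32,0,0],
    [87,37,-65,0,0],
    [87,55,-97,0,0],
    [87,74,-130,0,0],
    [87,92,-162,0,0]
  ]
}}

```text
time: 1.73
position: [0.4924, 0.0093, 0.2993]
tool_rot: [3.111, 0.435, -0.0]
ft_force: [0.9, 0.4, 0.3]
grip_width: 1.004
grip_force: 0.0
```

Call:
{"fn": "arm_command", "kwargs": {
  "motion": [
    [87,18,-32,10,0],
    [87,37,-65,30,0],
    [87,55,-97,60,0],
    [87,62,-109,79,0],
    [87,62,-109,79,0]
  ]
}}

```text
time: 2.15
position: [0.5189, 0.1343, 0.2155]
tool_rot: [-3.106, -0.448, 0.012]
ft_force: [-0.7, -0.7, -0.7]
grip_width: 0.997
grip_force: 0.0
```

Call:
{"fn": "arm_command", "kwargs": {
  "motion": [
    [87,0,0,0,0],
    [87,0,0,0,0]
  ]
}}

```text
time: 2.32
position: [0.5223, 0.1291, 0.2208]
tool_rot: [3.11, 0.436, -0.0]
ft_force: [-0.5, 0.1, 1.2]
grip_width: 1.002
grip_force: 0.0
```

```bash
python3 - <<'E'
from h import *
print(togo((.5213,.1328,.113),106.1)); im,d,K,T=snap('wrist','w2')
P=cloud(d,K,T); m=(P[...,2]>.136)&(P[...,2]<.15)&(d>0)
hsv=cv2.cvtColor(im,cv2.COLOR_RGB2HSV); m&=(hsv[...,0]<20)&(hsv[...,1]>100)
k,l,st,c=cv2.connectedComponentsWithStats(m.astype(np.uint8))
for i in range(1,k):
    if st[i,4]>80: print(c[i],st[i],P[l==i].mean(0),cv2.minAreaRect((P[l==i][:,:2]*1000).astype(np.float32)))
E
```

```text
(array([ 1.000e-01, -3.900e+00,  1.078e+02]), np.float64(-0.13395763493514323), 'tilt', array([ 0.   , -0.001, -1.   ]), 't', 2.3167)
[252.46483516 204.12637363] [238 189  30  31 910] [0.52127739 0.13152551 0.1407415 ] ((520.6403198242188, 131.26889038085938), (23.6475830078125, 22.58232879638672), 15.508703231811523)
[125.23308271 204.86466165] [111 193  28  26 266] [0.49224865 0.22652575 0.13658759] ((492.0634460449219, 226.64956665039062), (18.102394104003906, 22.454181671142578), 73.90409088134766)
```

View pics/w2.png

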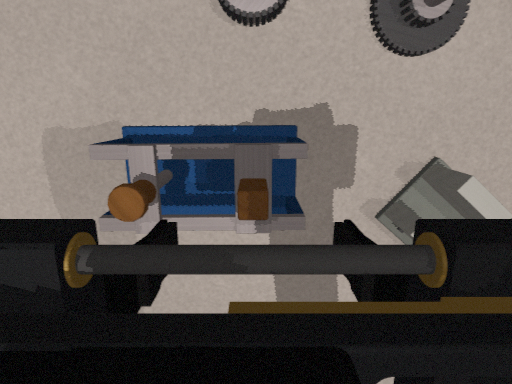

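The wrist view shows the wedge handle at (252,204), square to the fingers and centred within 2–3 mm, with the drift at (128,203). Descending to grasp.

Call:
{"fn": "arm_command", "kwargs": {
  "motion": [
    [87,0,-3,30,0],
    [87,0,-3,65,0],
    [87,0,-3,95,0],
    [87,0,-3,107,0],
    [87,0,-3,107,0]
  ]
}}

```text
time: 2.78
position: [0.5196, 0.132, 0.1117]
tool_rot: [3.11, 0.437, -0.007]
ft_force: [-0.4, -0.7, 0.3]
grip_width: 0.999
grip_force: 0.0
```

Call:
{"fn": "arm_command", "kwargs": {
  "motion": [
    [20,0,0,0,0],
    [15,0,0,0,0],
    [15,0,0,0,0],
    [15,0,0,0,0],
    [15,0,0,0,0]
  ],
  "newtons": 45
}}

```text
time: 3.2
position: [0.5215, 0.1345, 0.1147]
tool_rot: [3.11, 0.441, 0.003]
ft_force: [-0.9, -0.6, -0.1]
grip_width: 0.705
grip_force: 0.0
```

Call:
{"fn": "arm_command", "kwargs": {
  "motion": [
    [15,0,0,0,0],
    [15,0,0,0,0],
    [15,0,0,0,0],
    [15,0,0,0,0]
  ]
}}

```text
time: 3.53
position: [0.5207, 0.1344, 0.1135]
tool_rot: [3.11, 0.441, -0.0]
ft_force: [-0.5, 0.3, 0.0]
grip_width: 0.404
grip_force: 0.0
```

Call:
{"fn": "arm_command", "kwargs": {
  "motion": [
    [15,0,0,0,0],
    [15,0,0,0,0],
    [15,0,0,0,0],
    [15,0,0,0,0],
    [15,0,0,0,0]
  ]
}}

```text
time: 3.95
position: [0.5208, 0.134, 0.1135]
tool_rot: [3.11, 0.441, -0.0]
ft_force: [0.7, -1.3, 0.3]
grip_width: 0.271
grip_force: 45.0
```

```bash
python3 -c "
from h import *
s=get_state();print(s['position'],s['grip_width']*87,s['grip_force'],s['ft_force'],togo(s['position'],106.1))"
```

```text
[0.52084342 0.13400141 0.11350316] 23.56962459169904 44.99997767619789 [ 0.65680604 -1.2569671   0.34688075] (array([0., 0., 0.]), np.float64(0.025122895969786896), 'tilt', array([ 0., -0., -1.]), 't', 3.95)
```

Call:
{"fn": "arm_command", "kwargs": {
  "motion": [
    [15,0,0,-15,0],
    [15,0,0,-45,0],
    [15,0,0,-80,0],
    [15,0,0,-115,0],
    [15,0,0,-115,0]
  ]
}}

```text
time: 4.37
position: [0.5239, 0.1365, 0.2351]
tool_rot: [-3.109, -0.442, -0.017]
ft_force: [2.4, 0.6, -2.4]
grip_width: 0.273
grip_force: 45.0
```

```bash
python3 -c "
from h import *
s=get_state();print(s['position'],s['grip_width']*87,s['ft_force'],togo((.5172,-.1281,.229),65.2))"
```

```text
[0.52388153 0.13652933 0.23508458] 23.781166674684428 [ 2.40732455  0.56722296 -2.38978698] (array([-80.3, 252.3,   5.4]), np.float64(40.99069755449821), 'tilt', array([ 0.01 ,  0.002, -1.   ]), 't', 4.3667)
```

Call:
{"fn": "arm_command", "kwargs": {
  "motion": [
    [15,-6,18,0,0],
    [15,-15,48,0,0],
    [15,-25,80,0,0],
    [15,-35,112,0,0],
    [15,-45,142,0,0]
  ]
}}

```text
time: 4.78
position: [0.5162, -0.0158, 0.2274]
tool_rot: [-3.11, -0.442, 0.002]
ft_force: [0.4, 1.1, -2.7]
grip_width: 0.269
grip_force: 45.0
```

Call:
{"fn": "arm_command", "kwargs": {
  "motion": [
    [15,-10,32,0,0],
    [15,-20,62,0,0],
    [15,-27,86,0,0],
    [15,-33,105,0,0],
    [15,-33,108,0,0]
  ]
}}

```text
time: 5.2
position: [0.514, -0.1324, 0.227]
tool_rot: [3.111, 0.431, -0.004]
ft_force: [0.1, -1.2, -2.9]
grip_width: 0.272
grip_force: 45.0
```

Call:
{"fn": "arm_command", "kwargs": {
  "motion": [
    [15,0,0,0,4],
    [15,0,0,0,10],
    [15,0,0,0,16],
    [15,0,0,0,22],
    [15,0,0,0,28]
  ]
}}

```text
time: 5.62
position: [0.515, -0.126, 0.2274]
tool_rot: [-3.123, 0.33, 0.002]
ft_force: [0.4, 0.5, -3.6]
grip_width: 0.27
grip_force: 45.0
```

Call:
{"fn": "arm_command", "kwargs": {
  "motion": [
    [15,0,0,0,6],
    [15,0,0,0,11],
    [15,0,0,0,13],
    [15,0,0,0,13],
    [15,0,0,0,13]
  ]
}}

```text
time: 6.03
position: [0.5151, -0.1264, 0.2277]
tool_rot: [-3.068, 0.672, 0.002]
ft_force: [-0.1, 0.1, -2.3]
grip_width: 0.272
grip_force: 45.0
```

```bash
python3 -c "
from h import *
snap('side','s2')
s=get_state();print(s['position'],s['grip_width']*87,s['ft_force'],togo((.5172,-.1281,.229),65.2))
im=load('s2')[0]; cv2.imwrite('pics/s2c.png',cv2.resize(im[30:230,190:400],None,fx=3,fy=3)[:,:,::-1])"
```

```text
[ 0.51517317 -0.12660416  0.22791549] 23.90432719920244 [ 0.40893048  0.21719381 -3.33646071] (array([ 2.5,  0.5, -1.1]), np.float64(0.06292049682497236), 'tilt', array([-0.001,  0.001, -1.   ]), 't', 6.0833)
```

View pics/s2c.png

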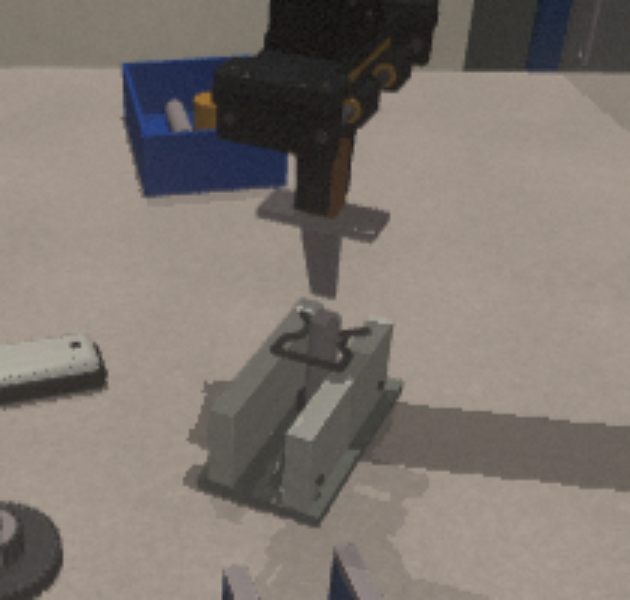

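The side crop shows the wedge upright over the clip, with its tip at crop (321,297), so image (297,129), right above the rod–bow gap. I'll check that with numbers.

```bash
python3 - <<'E'
from h import *
im,d,K,T=load('s2'); s=get_state(); M=R.from_rotvec(s['tool_rot']).as_matrix()
ux=-M[:,1] if M[1,1]<0 else M[:,1]
p=s['position']; tip=p-[0,0,.0965]-.015*ux; print('tip pred',tip,pix(tip,K,T))
rod=np.array([.5033,-.158,0]);sx=np.array([.4205,.9073,0])
print('rod frame tip',(tip-rod)@sx, (tip-rod)@[-.9073,.4205,0])
print('seen tip at that y-plane', ray(297,129,K,T,tip[2]))
P=cloud(d,K,T); Q=(P-rod); a=Q@sx; b=Q@np.array([-.9073,.4205,0])
m=(d>0)&(P[...,2]>.11)&(P[...,2]<.155)&(abs(b)<.03)&(abs(a)<.08)
for lo in(.13,.135,.14,.145): 
    k=m&(P[...,2]>lo)&(P[...,2]<lo+.005)
    if k.sum(): print(lo,k.sum(),'x',np.percentile(a[k],[2,50,98]).round(4),'y',np.percentile(b[k],[2,98]).round(4))
w=(d>0)&(P[...,2]>.081)&(P[...,2]<.09)&(abs(b)<.012)&(a>.015)&(a<.06); print('bow x',np.percentile(a[w],[2,50,98]),w.sum())
r=(d>0)&(P[...,2]>.093)&(P[...,2]<.105)&(abs(b)<.03)&(abs(a)<.03); print('rod',np.percentile(a[r],[2,50,98]),np.percentile(b[r],[2,98]),r.sum())
E
```

```text
tip pred [ 0.50889635 -0.14022772  0.13141133] [297.20098492 127.52912238]
rod frame tip 0.01847805125166363 0.0023956732886682556
seen tip at that y-plane [ 0.50961435 -0.13408045  0.13141133]
0.13 10 x [0.0207 0.0223 0.0237] y [-0.0032  0.0118]
0.135 14 x [0.021  0.0245 0.0256] y [-0.0054  0.0124]
0.14 14 x [0.0241 0.0267 0.0288] y [-0.0037  0.0128]
0.145 17 x [0.0174 0.0287 0.0307] y [-0.0042  0.0122]
bow x [0.03272352 0.0365647  0.03868742] 26
rod [-0.00945768  0.00462916  0.01235126] [-0.01025359  0.01042107] 69
```

Call:
{"fn": "arm_command", "kwargs": {
  "motion": [
    [15,3,1,0,0],
    [15,3,1,10,0],
    [15,3,1,20,0],
    [15,3,1,30,0],
    [15,3,1,35,0]
  ]
}}

```text
time: 6.5
position: [0.5164, -0.1294, 0.191]
tool_rot: [-3.068, 0.676, 0.005]
ft_force: [-0.4, 0.3, -3.2]
grip_width: 0.272
grip_force: 45.0
```

Call:
{"fn": "arm_command", "kwargs": {
  "motion": [
    [15,0,0,8,0],
    [15,0,0,16,0],
    [15,0,0,24,0],
    [15,0,0,32,0],
    [15,0,0,32,0]
  ]
}}

```text
time: 6.92
position: [0.5165, -0.1294, 0.1595]
tool_rot: [-3.068, 0.676, 0.005]
ft_force: [-0.7, 0.4, -2.5]
grip_width: 0.275
grip_force: 45.0
```

```bash
cat > c.py <<'E'
from h import *
import sys
s=get_state(); M=R.from_rotvec(s['tool_rot']).as_matrix(); ux=-M[:,1]
rod=np.array([.5033,-.158,0]);sx=np.array([.4205,.9073,0]);sy=np.array([-.9073,.4205,0])
tip=s['position']-[0,0,.0965]-.015*ux; print('tip',(tip-rod)@sx,(tip-rod)@sy,tip[2],s['grip_width']*87,s['ft_force'],s['time'])
f=sys.argv[1]; im,d,K,T=snap('side',f)
cv2.imwrite('pics/%sc.png'%f,cv2.resize(im[60:220,220:380],None,fx=3.5,fy=3.5)[:,:,::-1])
P=cloud(d,K,T);a=(P-rod)@sx;b=(P-rod)@sy
w=(d>0)&(P[...,2]>.0815)&(P[...,2]<.092)&(abs(b)<.02)&(a>.02)&(a<.12)&(im.max(-1)<75); print('bow x',np.percentile(a[w],[2,50,98]),w.sum())
E
python3 c.py s3
```

```text
tip 0.016508756668546003 9.116271733856328e-05 0.06298804265824405 23.932048735915 [-0.70959998  0.37082785 -2.49915477] 6.9167
bow x [0.02705009 0.03576133 0.03987882] 56
```

View pics/s3c.png

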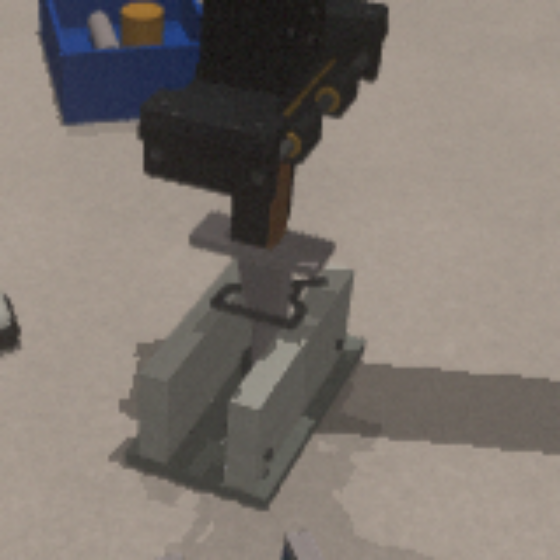

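The crop shows the blade down inside the clip behind the bow (bow at crop (265,312)), with no contact force. Now I ease the clip off along the stand.

Call:
{"fn": "arm_command", "kwargs": {
  "motion": [
    [15,0,-3,0,0],
    [15,0,-6,0,0],
    [15,0,-10,0,0],
    [15,0,-14,0,0],
    [15,0,-18,0,0]
  ]
}}

```text
time: 7.38
position: [0.5255, -0.1138, 0.162]
tool_rot: [3.067, -0.677, 0.001]
ft_force: [-0.1, -0.8, -1.3]
grip_width: 0.276
grip_force: 45.0
```

Call:
{"fn": "arm_command", "kwargs": {
  "motion": [
    [15,0,-4,0,0],
    [15,0,-8,0,0],
    [15,0,-12,0,0],
    [15,0,-16,0,0],
    [15,0,-20,0,0]
  ]
}}

```text
time: 7.8
position: [0.5339, -0.0946, 0.1616]
tool_rot: [-3.068, 0.676, -0.0]
ft_force: [-0.3, -1.2, -0.8]
grip_width: 0.275
grip_force: 45.0
```

Call:
{"fn": "arm_command", "kwargs": {
  "motion": [
    [15,0,-4,0,0],
    [15,0,-8,0,0],
    [15,0,-12,0,0],
    [15,0,-15,0,0],
    [15,0,-15,0,0]
  ]
}}

```text
time: 8.22
position: [0.5403, -0.0803, 0.1615]
tool_rot: [-3.067, 0.674, -0.0]
ft_force: [-1.1, 0.1, -3.6]
grip_width: 0.27
grip_force: 45.0
```

```bash
python3 c.py s4
```

```text
tip 0.07101849009804061 -0.0008934000624834733 0.06495061830280734 23.457572513842077 [-1.1332422   0.05578036 -3.5545243 ] 8.2167
bow x [0.03897158 0.0848812  0.08958309] 85
```

View pics/s4c.png

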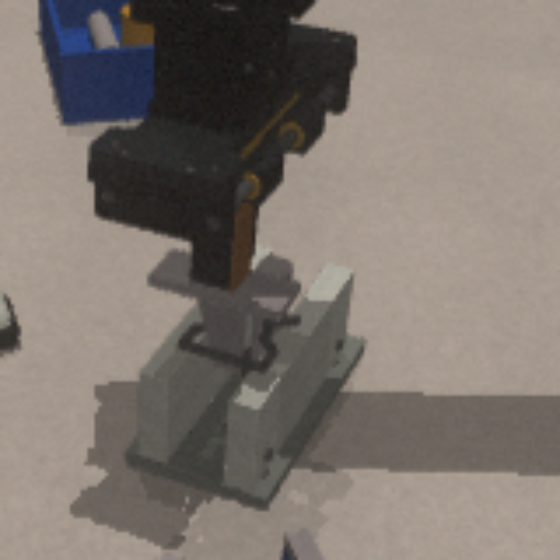

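The clip has slid to about 50 mm along the stand (bow at crop (230,352), bow x ≈ 85 mm) and lies flat. I back off a few mm and lift straight out.

Call:
{"fn": "arm_command", "kwargs": {
  "motion": [
    [15,0,4,0,0],
    [15,0,5,0,0],
    [15,0,5,-8,0],
    [15,0,5,-20,0],
    [15,0,5,-35,0]
  ]
}}

```text
time: 8.68
position: [0.5374, -0.0861, 0.1972]
tool_rot: [-3.068, 0.677, 0.002]
ft_force: [0.5, -0.4, -3.4]
grip_width: 0.274
grip_force: 45.0
```

Call:
{"fn": "arm_command", "kwargs": {
  "motion": [
    [15,0,0,-20,0],
    [15,0,0,-40,0],
    [15,0,0,-40,0],
    [15,0,0,-40,0]
  ]
}}

```text
time: 9.02
position: [0.5389, -0.0861, 0.2384]
tool_rot: [3.068, -0.676, 0.006]
ft_force: [0.4, -0.2, -4.4]
grip_width: 0.274
grip_force: 45.0
```

```bash
python3 c.py s5; python3 -c "
from h import *
print(togo((.5208,.134,.235),106.1))"
```

```text
tip 0.06520535916784154 -0.002042572849176572 0.14185584952597605 23.86887423881288 [ 0.35754908 -0.22081793 -4.43943461] 9.0167
bow x [0.03749957 0.06120099 0.08923036] 96
(array([-108. , -192.5,    1.6]), np.float64(-40.96120210143749), 'tilt', array([ 0.001, -0.   , -1.   ]), 't', 9.0667)
```

View pics/s5c.png

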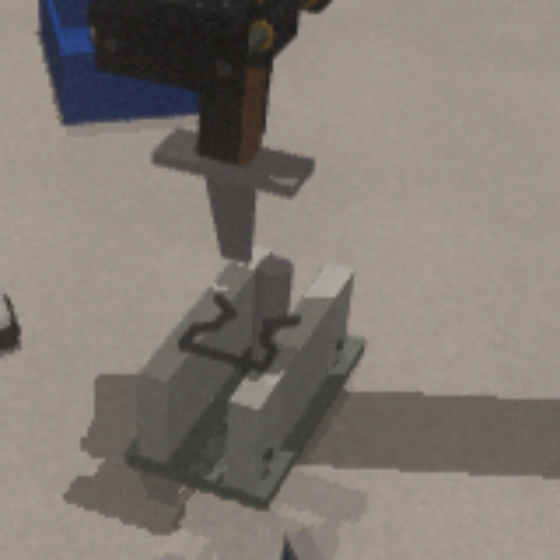

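The clip lies flat and clear of the rod (rod at crop (272,285), bow at (230,352)). Next I carry the wedge back to the rest.

Call:
{"fn": "arm_command", "kwargs": {
  "motion": [
    [15,0,0,0,-4],
    [15,0,0,0,-10],
    [15,0,0,0,-16],
    [15,0,0,0,-22],
    [15,0,0,0,-28]
  ]
}}

```text
time: 9.48
position: [0.5368, -0.086, 0.2347]
tool_rot: [-3.139, -0.094, 0.005]
ft_force: [0.1, -0.8, -3.3]
grip_width: 0.275
grip_force: 45.0
```

Call:
{"fn": "arm_command", "kwargs": {
  "motion": [
    [15,0,0,0,-6],
    [15,0,0,0,-11],
    [15,0,0,0,-13],
    [15,0,0,0,-13],
    [15,0,0,0,-13]
  ]
}}

```text
time: 9.9
position: [0.5371, -0.086, 0.2353]
tool_rot: [-3.11, -0.439, 0.003]
ft_force: [0.1, 0.1, -3.9]
grip_width: 0.271
grip_force: 45.0
```

```bash
python3 -c "
from h import *
print(togo((.5208,.134,.235),106.1))"
```

```text
(array([  45.3, -216. ,    0.4]), np.float64(-0.02646114624820939), 'tilt', array([-0.002,  0.001, -1.   ]), 't', 9.9)
```

Call:
{"fn": "arm_command", "kwargs": {
  "motion": [
    [15,3,-15,0,0],
    [15,9,-43,0,0],
    [15,15,-73,0,0],
    [15,22,-103,0,0],
    [15,28,-133,0,0]
  ]
}}

```text
time: 10.32
position: [0.5272, 0.0507, 0.236]
tool_rot: [-3.111, -0.438, 0.001]
ft_force: [0.4, -0.4, -2.6]
grip_width: 0.275
grip_force: 45.0
```

Call:
{"fn": "arm_command", "kwargs": {
  "motion": [
    [15,6,-30,0,0],
    [15,12,-58,0,0],
    [15,16,-76,0,0],
    [15,17,-83,0,0],
    [15,17,-83,0,0]
  ]
}}

```text
time: 10.73
position: [0.5202, 0.136, 0.2362]
tool_rot: [-3.109, -0.446, 0.001]
ft_force: [0.5, 1.0, -3.8]
grip_width: 0.272
grip_force: 45.0
```

Call:
{"fn": "arm_command", "kwargs": {
  "motion": [
    [15,0,0,0,0],
    [15,0,0,0,0]
  ]
}}

```text
time: 10.9
position: [0.5214, 0.1315, 0.2361]
tool_rot: [3.11, 0.436, -0.001]
ft_force: [0.2, 0.3, -3.6]
grip_width: 0.272
grip_force: 45.0
```

```bash
python3 -c "
from h import *
print(togo((.5208,.134,.1135),106.1))"
```

```text
(array([  0.2,  -2.7, 122.6]), np.float64(-0.14379058071051531), 'tilt', array([-0.001, -0.001, -1.   ]), 't', 10.9)
```

Call:
{"fn": "arm_command", "kwargs": {
  "motion": [
    [15,0,-2,25,0],
    [15,0,-2,55,0],
    [15,0,-2,85,0],
    [15,0,-2,100,0],
    [15,0,-2,110,0]
  ]
}}

```text
time: 11.32
position: [0.5194, 0.133, 0.1238]
tool_rot: [3.11, 0.436, -0.006]
ft_force: [-1.0, -0.4, -2.6]
grip_width: 0.273
grip_force: 45.0
```

Call:
{"fn": "arm_command", "kwargs": {
  "motion": [
    [15,0,0,4,0],
    [15,0,0,8,0],
    [15,0,0,11,0],
    [15,0,0,11,0]
  ]
}}

```text
time: 11.65
position: [0.521, 0.1356, 0.116]
tool_rot: [3.11, 0.44, 0.002]
ft_force: [-0.5, -0.2, -3.2]
grip_width: 0.275
grip_force: 45.0
```

```bash
python3 -c "
from h import *
print(togo((.5208,.134,.1135),106.1),get_state()['ft_force'])"
```

```text
(array([-0.6,  1.5,  2.5]), np.float64(0.009355946496782508), 'tilt', array([ 0.001, -0.   , -1.   ]), 't', 11.65) [-0.49061775 -0.19867428 -3.23982105]
```

Call:
{"fn": "arm_command", "kwargs": {
  "motion": [
    [15,0,1,1,0],
    [15,0,1,2,0],
    [15,0,1,3,0],
    [15,0,1,3,0],
    [15,0,1,3,0]
  ]
}}

```text
time: 12.07
position: [0.5213, 0.1349, 0.1135]
tool_rot: [3.11, 0.441, 0.002]
ft_force: [-0.7, -2.1, 4.9]
grip_width: 0.268
grip_force: 45.0
```

Call:
{"fn": "arm_command", "kwargs": {
  "motion": [
    [40,0,0,0,0],
    [87,0,0,0,0],
    [87,0,0,0,0],
    [87,0,0,0,0],
    [87,0,0,0,0]
  ]
}}

```text
time: 12.48
position: [0.5207, 0.1349, 0.1124]
tool_rot: [-3.11, -0.441, 0.0]
ft_force: [0.3, 0.3, -0.3]
grip_width: 0.566
grip_force: 0.0
```

Call:
{"fn": "arm_command", "kwargs": {
  "motion": [
    [87,0,0,0,0],
    [87,0,0,0,0],
    [87,0,0,0,0],
    [87,0,0,0,0],
    [87,0,0,0,0]
  ]
}}

```text
time: 12.9
position: [0.5207, 0.1349, 0.1125]
tool_rot: [3.11, 0.441, -0.0]
ft_force: [0.0, -0.4, -0.4]
grip_width: 0.94
grip_force: 0.0
```

Call:
{"fn": "arm_command", "kwargs": {
  "motion": [
    [87,0,0,-15,0],
    [87,0,0,-40,0],
    [87,0,0,-75,0],
    [87,0,0,-105,0],
    [87,0,0,-105,0]
  ]
}}

```text
time: 13.32
position: [0.524, 0.1363, 0.2239]
tool_rot: [3.11, 0.441, 0.016]
ft_force: [0.7, 1.3, 0.6]
grip_width: 0.997
grip_force: 0.0
```

```bash
python3 - <<'E'
from h import *
snap('scene','scene1');snap('side','side1'); print(get_state()['time'],get_state()['position'])
E
sed -i "s/'scene0','side0'/'scene1','side1'/" m.py; python3 m.py
python3 -c "
from h import *
im=load('side1')[0]; cv2.imwrite('pics/s6.png',cv2.resize(im[100:360,190:390],None,fx=2.2,fy=2.2)[:,:,::-1])"
```

```text
13.4167 [0.52150162 0.13506631 0.21875904]
scene1 brown [445.53731343   9.13432836] [ 0.0675 -0.0244  0.35  ] [array([ 68., -24.]), array([23.,  3.]), np.float64(65.0)] 13
scene1 brown [299.07070707 145.21212121] [0.5604 0.1003 0.3141] [array([560., 102.]), array([ 6., 46.]), np.float64(20.0)] 38
scene1 brown [322.30612245 212.6122449 ] [0.5217 0.1369 0.1401] [array([521., 137.]), array([24., 24.]), np.float64(12.0)] 122
scene1 brown [365.10638298 237.38829787] [0.4942 0.2286 0.1349] [array([493., 228.]), array([29., 27.]), np.float64(15.0)] 163
scene1 z80-100 [250. 156.] 1066 [ 0.522 -0.118  0.08 ] [array([ 517.2, -126.4]), array([175.7,  80.4]), np.float64(65.3)]
scene1 z80-100 [247. 140.] 139 [ 0.506 -0.154  0.091] [array([ 503.4, -157.8]), array([25., 22.]), np.float64(55.6)]
scene1 z80-100 [312. 206.] 76 [0.5   0.084 0.082] [array([499.2,  83.8]), array([15.8, 20.1]), np.float64(14.9)]
scene1 z80-100 [341. 244.] 1822 [0.516 0.192 0.087] [array([507. , 179.7]), array([ 87.4, 200.7]), np.float64(16.2)]
scene1 z80-100 [198. 240.] 97 [0.74  0.017 0.081] [array([739.7,  15.7]), array([21.8, 18.6]), np.float64(57.5)]
side1 brown [298.90625 218.375  ] [0.5202 0.14   0.1395] [array([520., 137.]), array([22., 23.]), np.float64(13.0)] 106
side1 brown [319.76217765 265.56446991] [0.4941 0.2302 0.1341] [array([494., 229.]), array([29., 29.]), np.float64(2.0)] 309
side1 z80-100 [273. 157.] 305 [ 0.561 -0.099  0.08 ] [array([ 550. , -109.3]), array([115.2,  36.9]), np.float64(65.3)]
side1 z80-100 [289. 174.] 63 [ 0.526 -0.042  0.078] [array([522.5, -45. ]), array([20.5, 19.3]), np.float64(63.4)]
side1 z80-100 [182. 189.] 93 [0.739 0.018 0.081] [array([739.2,  16.3]), array([18.6, 19. ]), np.float64(5.1)]
side1 z80-100 [307. 267.] 3039 [0.507 0.197 0.087] [array([508.2, 178.7]), array([ 85.4, 202.4]), np.float64(16.3)]
```

View pics/s6.png

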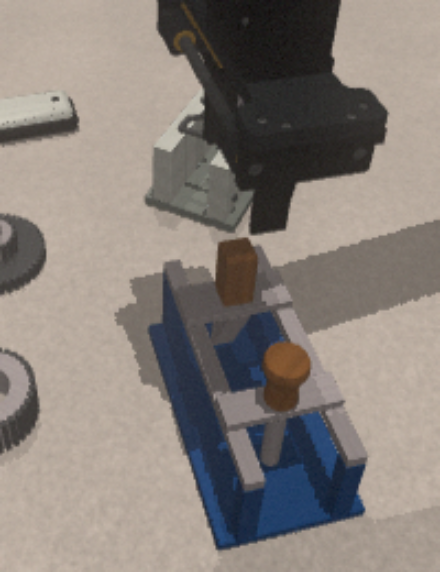

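The wedge hangs upright on the rails (handle at crop (237,270)), about 4 mm from where it started. The gripper is clear, the drift hasn't moved, and the clip lies on the stand.

```bash
python3 -c "
from bench import *
print(close_job())"
```

```text
the job is handed in; nothing more can be done
None
```

The job is handed in (no verdict was returned): the clip lies flat on the stand about 50 mm off the rod, and the wedge hangs back on the rest about 4 mm from where it started, with no contact seen with the drift, gears or mouse.

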